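# Catch the photometer's falling light cover and lower it shut

## Task

Close the photometer's light cover over the loaded cuvettes: with the fingertips, tip the open cover past upright to its closing side and let go so that it starts to fall by itself, then catch it from below on the outside of a finger while it is still well above the rim. Lower it on the finger slowly (no faster than about a quarter of a radian per second) until it is fully shut, without letting it drop or bang. Do not grip the cover or press hard on it, leave everything else where it stands, and finish clear of everything.

Things in the scene. Friction and masses are not known exactly. Their poses are not given: they have to be found in the camera images.
- photometer: White bench photometer, fixed. Origin on the bench under the sample bay; own x points mostly to the robot's left (1.25 to 1.75 rad from straight ahead), z up. Bay with six cuvettes: own x -80 to 60 mm, 200 mm wide in y, rim 95 mm above the bench; behind it, x 60 to 150 mm, a flat electronics block 87 mm high. In front (own -x), below the cover's lip, there is free space.
- cover_edge (a point): Hinged grey light cover: flat panel, 160 mm from hinge to free edge, 190 mm wide, 8 mm thick, 0.33 to 0.41 kg. This point, moving with it: middle of its free edge, mid-thickness; own -x points from hinge to edge, y along the hinge, z out of its outer face. Shut, it lies on the rim (underside 96, top 104 mm above the bench) and its free edge overhangs the bay's front wall by 20 mm.
- cover (a joint): Cover angle, rad: 0 shut, 1.57 upright, 1.8 back stop. Starts at 1.7 to 1.8, leaning to the photometer's own +x, and sinks to the stop. Below about 1.5 it falls to own -x (the robot's right) by itself. A worn hinge damper limits its fall to 0.6 to 0.8 rad/s when nearly level, less when steep: let go at 1.35, it takes about 2.3 to 2.9 s to 0.35. It has next to no swing: pushing stops, it stops.
- cover_hinge (a point): Fixed point 5 mm above the middle of the hinge axis: 100 mm above the bench, 60 mm along the photometer's own x from its origin. The cover's edge turns about the hinge axis.
- reagent: Bystander: reagent bottle, 60 mm across, 120 mm high. Origin: centre of its underside.
- vial: Bystander: small amber vial, 26 mm across, 50 mm high. Origin: centre of its underside.
- tube_rack: Bystander: green tube rack, 60 x 100 mm, 63 mm high. Origin: centre of its underside.
- tip_box: Bystander: blue pipette-tip box, 115 x 80 mm, 64 mm high. Origin: centre of its underside.
- dishes: Bystander: stack of two clear dishes, 60 mm across, 28 mm high. Origin: centre of its underside.
- spare_cuvette_box: Bystander: flat box, 60 x 80 mm, 36 mm high. Origin: centre of its underside.
- marker: Bystander: marker pen lying along its y axis, 125 mm long, 13 mm thick. Origin: centre of its underside.

How it is judged:
By the outcome, as a careful person would: the job done as asked, in the order asked, and still so for the second after the job is handed in, with the robot touching nothing.
It also fails if it takes over 54 s, if anything falls off the work surface, if the arm or the gripper's body presses on something with over 40 N, if the wrist force passes 120 N, or if a joint passes its speed limit or range.

## Robot

A 7-joint arm with a two-finger parallel gripper is mounted at the origin on the work surface. World frame = base frame: x ahead of the robot, y to its left, z up, the work surface at z = 0. Lengths are in m, angles in rad, forces in N, time in s.
With the tool pointing down it reaches from about 0.425 to 0.95 m from the base axis. Payload 16.7 kg.
Tool frame: the origin (TCP) lies at the very end of the fingers, on their centre line; the grasp point (between the pads) lies 19 mm behind it; z points along the fingers, y is the line along which they close (so a half turn about z gives the same grasp; the last joint's range is limited). The gripper opens to 94 mm and grips with 3 to 60 N. Pads are 16 mm wide; open, the fingers measure 119 mm over their backs; the gripper's body (75 mm by 177 mm) begins 78 mm behind the grasp point.
Start: joints at [-1.381, 0.426, 0.074, 1.606, -0.034, 1.111, -0.067], TCP at [0.225, 0.636, 0.168] pointing down, gripper open.
Joint ranges: [-2.85, 2.85], [-0.5, 2.14], [-1.23, 1.37], [0.21, 2.46], [-1.02, 4.16], [0.16, 2.05], [-2.73, 2.73]. Speed limits (rad/s): [1.89, 1.89, 2.39, 2.39, 3.01, 3.01, 3.01].

## Interface

Orientations are given as a unit quaternion [x, y, z, w].
In Python, from station import * gives the robot as it stands.
- The arm moves only by the shell command python3 -m inch 'ROWS' [FORCE]. ROWS is JSON, a list that holds one entry, the list of rows, each a list of 5 numbers: the finger opening in mm, from 0 to 94, then the shift along the tool's x, y, z in mm, then the turn about the tool's z in degrees. In form: [[[grip, dx, dy, dz, spin], ...]]. A call has 1 to 10 rows; each row is the pose to reach, as a shift and turn from the pose commanded when the call began, along the tool's axes at that moment; what a row does not reach only later rows make up. A row lasts 1/12 s, in which the tool goes at most 41.7 mm and 7.16 degrees, less where a joint would pass 70% of its speed; a pose out of reach is approached as far as the arm can. A call with a gripper value outside its range is refused whole. The fingers move at their own pace and stop on an object; FORCE is the grip in N (left out, the last holds). Time passes only in rows, so rows that repeat a pose let the fingers close. It gives the time, the measured TCP pose, the force, the opening and the grip force at its end, in the units of the state.
- get_obs(): the state, without advancing time (a new reading comes with each control period).
- read_camera(name): name is "scene" or "top" or "wrist"; returns (picture, depth): 480x640x3 uint8, red, green, blue; 480x640 float32, m along the optical axis (not along the pixel's ray), 0 where there is no reading.
- calibration(name): a dict with "fovy" (degrees; the focal length in pixels is half the picture's height over the tangent of half this angle, whatever the lens; pixels are square), "cx", "cy" (the principal point, pixels), "origin" and "orientation" of the camera in the world. Camera axes: x right, y down, z forward; pixel columns grow to the right and rows downward; lengths in m; the calibration is good to about 2 mm. A picture is of the moment at which its call begins: read the wrist's pose just before it. calibration takes no time and is no camera call; for the wrist camera it gives the pose at the moment of the call.
- sign_off(): hands the job in; it is judged then, once.
The state is a dict: "t": time; "joint_pos": joint angles; "joint_vel": joint speeds; "joint_torque": joint torques, N m; "tool_pos": TCP position; "orientation": TCP orientation; "wrist_force": force on the tool from outside, world axes, zero at the start; "wrist_torque": the same for the moment, N m; "width": finger opening in m; "gripper_force": force on a finger pad.
Only numpy, scipy, OpenCV 4.12 (cv2) and the standard library are available. Lean on these libraries where they do the work, as an engineer would, in place of code of your own. Each camera call takes 0.05 s, during which the arm holds its last target. There are 200 camera calls.

## Working session

There is one attempt and no reset: what is moved stays moved. The work goes in short steps, Python scripts to look and compute and a shell command to move; the robot and the scene stay as the last step left them, time stands still between calls to the robot, and variables do not carry over. Pictures are saved under pics/ and viewed, at most 10 in all, crops included, and the job is handed in when it is done.

```bash
mkdir -p pics; ls
python3 - <<'E'
from station import *
import cv2,numpy as np
o=get_obs();print({k:np.round(v,3).tolist() for k,v in o.items()})
ims=[]
for n in ["scene","top"]:
    p,d=read_camera(n);np.savez('pics/'+n,p=p,d=d);print(n,calibration(n))
    cv2.imwrite(f'pics/{n}0.png',p[:,:,::-1])
E
```

```text
pics
{'t': 0.0, 'joint_pos': [-1.38, 0.427, 0.074, 1.607, -0.034, 1.111, -0.067], 'joint_vel': [0.001, -0.0, 0.0, -0.002, -0.001, -0.001, -0.0], 'joint_torque': [0.002, -93.581, 3.668, -45.419, -0.049, 0.02, 0.0], 'tool_pos': [0.225, 0.636, 0.167], 'orientation': [0.169, 0.986, -0.001, -0.0], 'wrist_force': [0.395, -0.054, 0.72], 'wrist_torque': [0.03, -0.001, 0.044], 'gripper_force': 0.0, 'width': 0.094}
scene {'fovy': 53.0283139775016, 'cx': 324.69597720289556, 'cy': 248.79958484285316, 'origin': array([1.11546856, 0.25621231, 0.66224366]), 'orientation': array([ 0.49109332,  0.77961725, -0.32547131, -0.21235048])}
top {'fovy': 42.79889690411572, 'cx': 325.75950800432884, 'cy': 245.43344535446957, 'origin': array([0.39302817, 0.02519836, 1.14550045]), 'orientation': array([ 0.7134208 , -0.69387318,  0.06521753, -0.07292079])}
```

View pics/scene0.png

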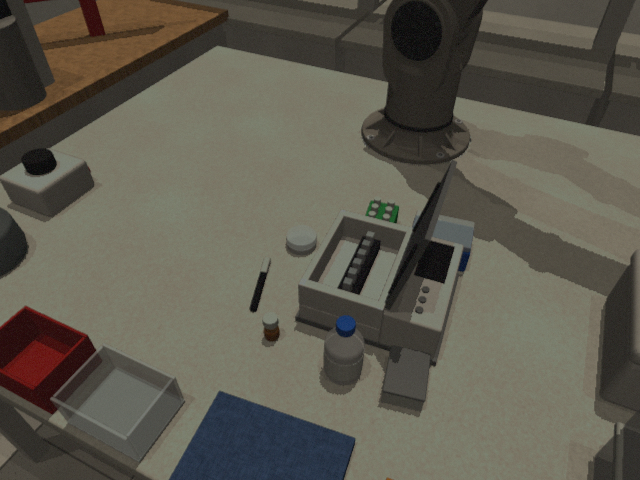

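View pics/top0.png

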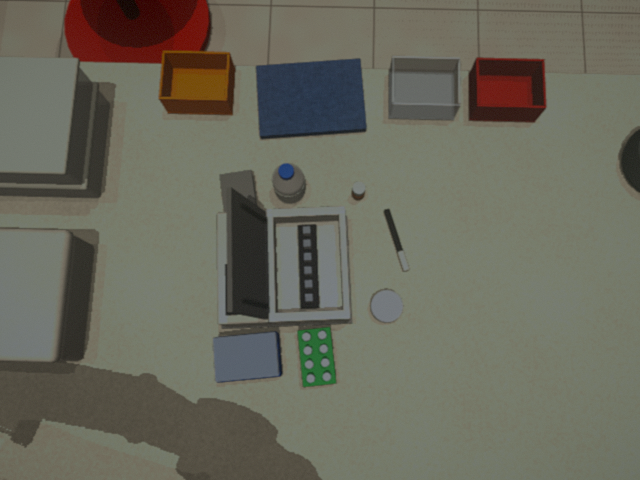

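The scene view shows the photometer with its dark cover open at about (425,235). In the top view the bay spans about cols 270–350, rows 207–322, the block lies to the left of it, and the cover is seen at about cols 228–268. Next I'll measure its pose from depth.

```bash
cat > h.py <<'E'
import numpy as np,cv2
from scipy.spatial.transform import Rotation as R
from station import *
def cloud(n,pd=None,c=None):
    p,d=pd if pd else read_camera(n); c=c or calibration(n)
    f=240/np.tan(np.radians(c["fovy"])/2)
    v,u=np.mgrid[:480,:640]
    P=np.stack([(u-c["cx"])/f*d,(v-c["cy"])/f*d,d],-1)
    P=P@R.from_quat(c["orientation"]).as_matrix().T+c["origin"]
    P[d==0]=np.nan
    return p,P
E
python3 - <<'E'
from h import *
for n in ["top","scene"]:
    z=np.load(f'pics/{n}.npz');p,P=cloud(n,(z['p'],z['d']))
    np.save(f'pics/P_{n}',P)
    X=P.reshape(-1,3); ok=np.isfinite(X[:,2])
    roi=ok&(abs(X[:,1]-.05)<.25)&(X[:,0]>.2)&(X[:,0]<.7)
    print(n,'table z',np.nanmedian(X[roi&(X[:,2]<.02),2]))
    h,e=np.histogram(X[roi,2],bins=np.arange(.02,.3,.005));print(dict(zip(np.round(e[:-1],3).tolist(),h.tolist())))
    if n=="top":
        m=(P[...,2]>.080)&(P[...,2]<.102);m=cv2.morphologyEx(m.astype(np.uint8),cv2.MORPH_OPEN,np.ones((2,2)))
        k,l,s,c=cv2.connectedComponentsWithStats(m)
        for i in range(1,k):
            if s[i,4]>60:
                q=P[l==i];print(s[i],cv2.minAreaRect(q[:,:2].astype(np.float32)*1000))
    q=X[roi&(X[:,2]>.14)]
    print(len(q),q.min(0),q.max(0)); 
    if len(q)>50:
        c=q.mean(0);u,s_,vt=np.linalg.svd(q-c,full_matrices=False);print('plane',c,vt[2],s_[2]/len(q)**.5)
    t=q[q[:,2]>q[:,2].max()-.02];print(t[t[:,0].argmin()],t[t[:,0].argmax()])
E
```

```text
top table z -0.0004670257038101866
{0.02: 144, 0.025: 669, 0.03: 159, 0.035: 174, 0.04: 3286, 0.045: 2425, 0.05: 148, 0.055: 330, 0.06: 2850, 0.065: 1566, 0.07: 171, 0.075: 125, 0.08: 472, 0.085: 1292, 0.09: 1855, 0.095: 1239, 0.1: 132, 0.105: 101, 0.11: 103, 0.115: 129, 0.12: 105, 0.125: 113, 0.13: 119, 0.135: 108, 0.14: 112, 0.145: 131, 0.15: 116, 0.155: 130, 0.16: 127, 0.165: 124, 0.17: 125, 0.175: 128, 0.18: 137, 0.185: 140, 0.19: 138, 0.195: 131, 0.2: 146, 0.205: 143, 0.21: 154, 0.215: 169, 0.22: 151, 0.225: 153, 0.23: 153, 0.235: 168, 0.24: 164, 0.245: 572, 0.25: 213, 0.255: 0, 0.26: 0, 0.265: 0, 0.27: 0, 0.275: 0, 0.28: 0, 0.285: 0, 0.29: 0}
[   0   83  100  108 1300] ((780.5538330078125, 513.9655151367188), (148.42645263671875, 274.24896240234375), 58.96579360961914)
[275 166  27  26 351] ((724.1489868164062, 111.56719207763672), (41.42705154418945, 49.31643295288086), 18.076627731323242)
[ 218  207  133  119 4558] ((577.5264282226562, 112.99251556396484), (214.1983184814453, 235.41575622558594), 5.484406471252441)
[ 60 237  20 125 676] ((493.4423828125, 482.8839111328125), (
[... 478 characters left out ...]
: 570, 0.08: 866, 0.085: 4261, 0.09: 1901, 0.095: 803, 0.1: 33, 0.105: 31, 0.11: 40, 0.115: 49, 0.12: 45, 0.125: 40, 0.13: 53, 0.135: 41, 0.14: 52, 0.145: 49, 0.15: 52, 0.155: 44, 0.16: 54, 0.165: 51, 0.17: 49, 0.175: 53, 0.18: 58, 0.185: 62, 0.19: 59, 0.195: 66, 0.2: 59, 0.205: 71, 0.21: 72, 0.215: 82, 0.22: 54, 0.225: 57, 0.23: 56, 0.235: 58, 0.24: 62, 0.245: 446, 0.25: 101, 0.255: 0, 0.26: 0, 0.265: 0, 0.27: 0, 0.275: 0, 0.28: 0, 0.285: 0, 0.29: 0}
1767 [0.46879038 0.14185699 0.14007034] [0.66220209 0.19115115 0.25197164]
plane [0.58933405 0.17134489 0.21175413] [ 0.08072709 -0.96072164  0.26551285] 0.002737182476967812
[0.46879038 0.17375983 0.24944025] [0.6596796  0.1802237  0.23360092]
```

Run:
```python
from h import *
T=np.load('pics/P_top.npy').reshape(-1,3);S=np.load('pics/P_scene.npy').reshape(-1,3)
for nm,X in (('top',T),('scene',S)):
    X=X[np.isfinite(X[:,2])]
    for a in (3.5,4.5,5.5):
        a=np.radians(a);e=np.array([-np.sin(a),np.cos(a)]);f=np.array([-np.cos(a),-np.sin(a)])
        q=X[(X[:,2]>.082)&(X[:,2]<.1)&(X[:,1]<.24)&(X[:,1]>-.05)&(X[:,0]>.45)&(X[:,0]<.69)]
        s=q[:,:2]@e;t=q[:,:2]@f
        # edge sharpness
        print(nm,np.degrees(a).round(1),'s',np.percentile(s,[.3,1,99,99.7]).round(4),'t',np.percentile(t,[.3,1,99,99.7]).round(4))
        c=X[(X[:,2]>.14)&(X[:,1]<.21)&(X[:,1]>.1)&(X[:,0]<.69)&(X[:,0]>.45)]
        print('   cover t',np.percentile(c[:,:2]@f,[.5,99.5]).round(4))
    # front rim edge line: per-x min y
    q=X[(X[:,2]>.088)&(X[:,2]<.1)&(X[:,1]<.05)&(X[:,1]>-.06)]
    b=np.arange(.5,.66,.01);pts=[(x+.005,q[(q[:,0]>=x)&(q[:,0]<x+.01),1].min()) for x in b if ((q[:,0]>=x)&(q[:,0]<x+.01)).any()]
    pts=np.array(pts);print('front edge fit',np.polyfit(pts[:,0],pts[:,1],1), np.degrees(np.arctan(np.polyfit(pts[:,0],pts[:,1],1)[0])), np.median(pts,0))
    for y0 in np.arange(.2,.7,.05):
        m=X[(X[:,1]>y0)&(X[:,1]<y0+.05)&(X[:,0]>.15)&(X[:,0]<.75)]
        if len(m): k=m[:,2].argmax();print(round(y0,2),m[k].round(3),end=';')
    print()
```

```text
top 3.5 s [-0.0333 -0.0326  0.195   0.1953] t [-0.6732 -0.6721 -0.4736 -0.4731]
   cover t [-0.6668 -0.4778]
top 4.5 s [-0.0433 -0.0425  0.1851  0.1861] t [-0.6738 -0.6729 -0.4746 -0.474 ]
   cover t [-0.6691 -0.4801]
top 5.5 s [-0.0543 -0.0531  0.1757  0.177 ] t [-0.6753 -0.6737 -0.4747 -0.4737]
   cover t [-0.6712 -0.4823]
front edge fit [ 0.07037128 -0.03815412] 4.025341408335867 [0.585      0.00379987]
0.2 [0.537 0.213 0.093];0.25 [0.574 0.296 0.008];0.3 [0.504 0.302 0.007];0.35 [0.309 0.367 0.007];0.4 [0.681 0.436 0.009];0.45 [0.711 0.486 0.181];0.5 [0.711 0.525 0.182];0.55 [0.715 0.576 0.182];0.6 [0.699 0.601 0.144];0.65 [0.701 0.652 0.049];
scene 3.5 s [-0.0339 -0.0326  0.1936  0.1946] t [-0.6757 -0.6751 -0.4775 -0.4754]
   cover t [-0.6697 -0.4811]
scene 4.5 s [-0.0442 -0.0429  0.1834  0.1845] t [-0.6766 -0.676  -0.4785 -0.4766]
   cover t [-0.6721 -0.4833]
scene 5.5 s [-0.0552 -0.0534  0.1733  0.1751] t [-0.6788 -0.6777 -0.4794 -0.4768]
   cover t [-0.6742 -0.4855]
front edge fit [ 0.07076754 -0.0398194 ] 4.047933028500669 [0.585      0.00109249]
0.2 [0.566 0.205 0.091];0.25 [0.668 0.292 0.004];0.3 [0.44  0.341 0.004];0.35 [0.532 0.367 0.004];0.4 [0.718 0.444 0.004];0.45 [0.749 0.478 0.138];0.5 [0.611 0.501 0.083];
```

```bash
cat >> h.py <<'E'
a=np.radians(4.1);e=np.array([-np.sin(a),np.cos(a)]);f=np.array([-np.cos(a),-np.sin(a)])
def own(p): p=np.asarray(p); return np.stack([(p[...,:2]@e-.040)*1e3,(p[...,:2]@f+.575)*1e3,p[...,2]*1e3],-1)
def st():
    o=get_obs();m=R.from_quat(o["orientation"]).as_matrix()
    ang=np.degrees(np.arctan2(m[1,1],m[0,1]))
    print('t %.2f'%o['t'],'own',own(o['tool_pos']).round(1),'yaw',ang.round(1),'F',np.round([*(o['wrist_force'][:2]@np.stack([e,f]).T),o['wrist_force'][2]],1),'w',round(o['width']*1e3,1),'q',np.round(o['joint_pos'],2))
def edge(n="top",dump=None):
    # cover angle from points around the panel
    p,P=cloud(n);Q=own(P.reshape(-1,3));c=p.reshape(-1,3).astype(int)
    if dump: cv2.imwrite(dump,p[:,:,::-1])
    return p,Q,c
E
python3 -m inch '[[[0,0,0,-60,-6],[0,0,0,-120,-12],[0,0,0,-130,-18],[0,-30,-17,-130,-23.6],[0,-60,-34,-130,-23.6],[0,-95,-54,-130,-23.6],[0,-130,-74,-130,-23.6],[0,-165,-94,-130,-23.6],[0,-200,-114,-130,-23.6],[0,-235,-134,-130,-23.6]]]' 20; python3 -c "
from h import *;st()"
```

```text
t: 0.93
tool_pos: [0.4027, 0.4298, 0.2977]
orientation: [-0.036, 0.999, -0.0, -0.0]
wrist_force: [0.4, 0.6, -0.7]
width: 0.0306
gripper_force: 0.0
t 0.93 own [359.9 142.6 297.7] yaw 94.1 F [ 0.6 -0.4 -0.7] w 30.6 q [-1.03  0.2   0.13  1.64 -0.03  1.31  0.74]
```

```bash
python3 -m inch '[[[0,-22,-33,0,0],[0,-44,-66,0,0],[0,-66,-99,0,0],[0,-88,-132,0,0],[0,-110,-165,0,0],[0,-132,-198,0,0],[0,-142,-218,0,0],[0,-142,-218,0,0],[0,-142,-218,35,0],[0,-142,-218,69,0]]]'
python3 - <<'E'
from h import *
st()
p,Q,c=edge("scene",'pics/s1.png')
p,Q,c=edge("top",'pics/t1.png')
E
```

```text
t: 1.77
tool_pos: [0.5601, 0.2245, 0.2291]
orientation: [-0.036, 0.999, 0.001, 0.001]
wrist_force: [0.6, -0.3, -1.0]
width: 0.0001
gripper_force: 0.0
t 1.77 own [1.439e+02 2.000e-01 2.291e+02] yaw 94.1 F [-0.4 -0.5 -1. ] w 0.1 q [-0.72  0.26  0.28  1.72 -0.08  1.17  1.23]
```

View pics/s1.png

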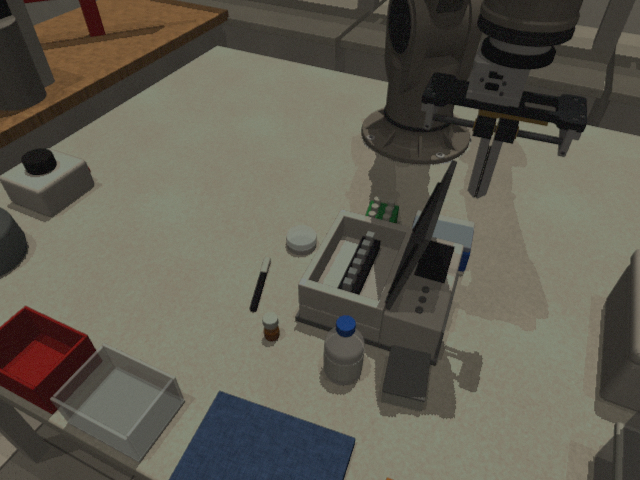

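The picture shows the closed fingers hanging vertically at about (485,165), to the right of the open cover (edge at about (448,175)). Next I'll push.

```bash
python3 -m inch '[[[0,0,-12,0,0],[0,0,-20,0,0],[0,0,-25,0,0],[0,0,-30,0,0],[0,0,-35,0,0],[0,0,-40,0,0],[0,0,-45,0,0],[0,0,-50,0,0],[0,0,-55,0,0],[0,0,-60,0,0]]]'
cat >> h.py <<'E'
def theta(n="scene"):
    p,Q,c=edge(n)
    # panel points: above rim, grey/dark, in front of hinge, away from the gripper (|Y| 30..90)
    m=np.isfinite(Q[:,2])&(Q[:,2]>112)&(Q[:,2]<262)&(abs(Q[:,1])>28)&(abs(Q[:,1])<90)&(np.hypot(Q[:,0]-60,Q[:,2]-95)<170)
    q=Q[m]
    r=np.hypot(q[:,0]-60,q[:,2]-95);th=np.arctan2(q[:,2]-95,60-q[:,0])
    k=r>90
    print(n,'theta(raw surface)',np.percentile(th[k],[10,50,90]).round(3) if k.any() else None,k.sum())
E
python3 - <<'E'
from h import *
st();theta("scene");theta("top")
E
```

```text
t: 2.7
tool_pos: [0.5635, 0.1642, 0.2289]
orientation: [-0.036, 0.999, -0.0, -0.0]
wrist_force: [0.4, 0.1, -0.2]
width: 0.0003
gripper_force: 0.0
t 2.70 own [ 83.5   1.2 228.9] yaw 94.1 F [ 0.1 -0.4 -0.2] w 0.3 q [-0.65  0.24  0.31  1.75 -0.08  1.17  1.32]
scene theta(raw surface) [1.776 1.802 1.84 ] 741
top theta(raw surface) None 0
```

Run:
```python
from h import *
p,P=cloud("scene");cv2.imwrite('pics/s2.png',cv2.resize(p[120:340,250:560,::-1],None,fx=2,fy=2))
Q=own(P)
for v in range(160,300,10):
    print(v,[ (u,*Q[v,u].round(0).astype(int)) for u in range(390,470,8) if np.isfinite(Q[v,u,2]) and Q[v,u,2]>110])
```

```text
160 [(430, np.int64(76), np.int64(-9), np.int64(308)), (438, np.int64(86), np.int64(-9), np.int64(311)), (454, np.int64(100), np.int64(94), np.int64(250))]
170 [(430, np.int64(78), np.int64(-8), np.int64(292)), (438, np.int64(88), np.int64(-9), np.int64(296))]
180 [(430, np.int64(80), np.int64(-6), np.int64(275)), (438, np.int64(91), np.int64(-8), np.int64(279)), (446, np.int64(98), np.int64(39), np.int64(250))]
190 [(438, np.int64(89), np.int64(53), np.int64(219)), (446, np.int64(103), np.int64(16), np.int64(249))]
200 [(430, np.int64(79), np.int64(72), np.int64(183)), (438, np.int64(97), np.int64(-13), np.int64(250))]
210 [(422, np.int64(69), np.int64(77), np.int64(155)), (430, np.int64(87), np.int64(10), np.int64(212)), (438, np.int64(101), np.int64(-32), np.int64(249))]
220 [(422, np.int64(75), np.int64(45), np.int64(161)), (430, np.int64(96), np.int64(-55), np.int64(247))]
230 [(414, np.int64(63), np.int64(72), np.int64(112)), (422, np.int64(86), np.int64(-29), np.int64(204)), (430, np.int64(100), np.int64(-76), np.int64(249))]
240 [(414, np.int64(74), np.int64(3), np.int64(153)), (422, np.int64(94), np.int64(-90), np.int64(241))]
250 [(414, np.int64(85), np.int64(-78), np.int64(209)), (422, np.int64(97), np.int64(-95), np.int64(229))]
260 [(406, np.int64(77), np.int64(-77), np.int64(186)), (414, np.int64(89), np.int64(-94), np.int64(207))]
270 [(406, np.int64(82), np.int64(-94), np.int64(185))]
280 [(398, np.int64(71), np.int64(-78), np.int64(143)), (406, np.int64(84), np.int64(-96), np.int64(167))]
290 [(390, np.int64(62), np.int64(-78), np.int64(116)), (398, np.int64(76), np.int64(-94), np.int64(140))]
```

View pics/s2.png

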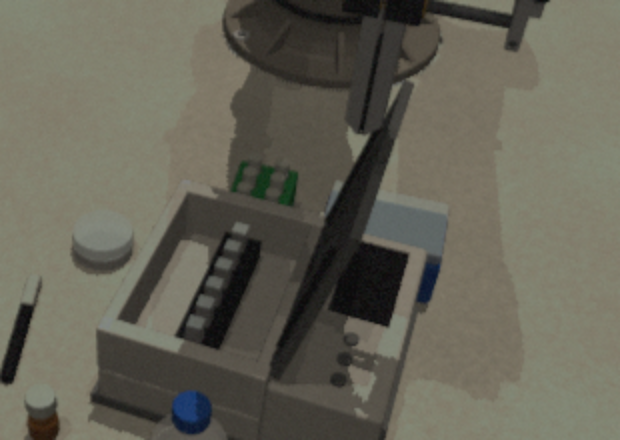

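Run:
```python
from h import *
z=cv2.imread('pics/s1.png')
c=calibration("scene");ff=240/np.tan(np.radians(c["fovy"])/2)
def proj(P):
    q=R.from_quat(c["orientation"]).as_matrix().T@(np.asarray(P)-c["origin"]);return (ff*q[:2]/q[2]+[c["cx"],c["cy"]]).round(0)
print('s1 tcp',proj([0.5601,0.2245,0.2291]),'now',proj(get_obs()['tool_pos']))
p,P=cloud("scene");Q=own(P)
for v in range(130,200,5): print(v,[(u,*Q[v,u].round(0).astype(int).tolist()) for u in range(420,452,4) if np.isfinite(Q[v,u,2]) and abs(Q[v,u,1])<25 and Q[v,u,2]>200])
st()
```

```text
s1 tcp [470. 214.] now [428. 204.]
130 [(432, 71, -7, 350), (436, 76, -7, 351), (440, 81, -9, 353), (444, 85, -9, 354)]
135 [(432, 72, -10, 345), (436, 77, -10, 346), (440, 81, 0, 341), (444, 87, -9, 347), (448, 92, -11, 350)]
140 [(432, 73, -9, 337), (436, 78, -11, 339), (440, 82, 1, 333), (444, 88, -9, 341), (448, 93, -9, 342)]
145 [(432, 75, -10, 331), (436, 80, -10, 332), (440, 84, -9, 333), (444, 89, -8, 333), (448, 94, -7, 334)]
150 [(428, 71, -9, 322), (432, 76, -9, 323), (436, 81, -8, 323), (440, 86, -8, 325), (444, 91, -10, 327), (448, 95, -5, 326)]
155 [(428, 72, -8, 314), (432, 77, -7, 315), (436, 82, -7, 316), (440, 87, -10, 319), (444, 92, -10, 320)]
160 [(428, 73, -7, 306), (432, 78, -7, 307), (436, 83, -7, 308), (440, 88, -7, 310), (444, 93, -10, 313)]
165 [(428, 74, -9, 300), (432, 79, -8, 300), (436, 85, -9, 302), (440, 90, -9, 304), (444, 94, -7, 304)]
170 [(424, 70, -9, 291), (428, 75, -7, 291), (432, 81, -10, 294), (436, 86, -8, 294), (440, 91, -8, 295), (444, 95, 7, 287)]
175 [(424, 72, -10, 283), (428, 77, -9, 284), (432, 82, -7, 285), (436, 87, -9, 287), (440, 92, -8, 288)]
180 [(424, 73, -10, 276), (428, 78, -9, 276), (432, 83, -7, 277), (436, 89, -10, 280), (440, 94, -9, 281)]
185 [(428, 79, -8, 268), (432, 85, -9, 270), (436, 90, -8, 271)]
190 [(440, 94, 25, 240), (444, 100, 15, 249)]
195 [(440, 97, 2, 249), (444, 102, 4, 249)]
t 2.90 own [ 83.9   1.2 228.9] yaw 94.1 F [ 1.1  0.3 -0.4] w 0.4 q [-0.65  0.24  0.31  1.75 -0.08  1.17  1.32]
```

The picture shows the closed fingers passing above the cover. Depth puts their tips at about 266 mm, roughly 37 mm above the reported TCP. I'll back off, go lower and push again.

```bash
python3 -m inch '[[[0,0,30,0,0],[0,0,58,0,0],[0,0,60,20,0],[0,0,60,37,0],[0,0,48,37,0],[0,0,40,37,0],[0,0,34,37,0],[0,0,29,37,0],[0,0,24,37,0],[0,0,19,37,0]]]'
python3 - <<'E'
from h import *
st();theta()
E
```

```text
t: 3.73
tool_pos: [0.5627, 0.1832, 0.1928]
orientation: [-0.036, 0.999, 0.0, 0.001]
wrist_force: [-0.1, 1.0, 1.9]
width: 0.0004
gripper_force: 0.8
t 3.73 own [102.5   0.7 192.8] yaw 94.1 F [ 1.1 -0.   1.9] w 0.4 q [-0.66  0.27  0.29  1.78 -0.09  1.1   1.3 ]
scene theta(raw surface) [1.671 1.711 1.744] 357
```

```bash
python3 -m inch '[[[0,0,-5,0,0],[0,0,-10,0,0],[0,0,-15,0,0],[0,0,-20,0,0],[0,0,-25,0,0],[0,0,-30,0,0],[0,0,-35,0,0],[0,0,-40,0,0],[0,0,-45,0,0],[0,0,-49,0,0]]]'
python3 - <<'E'
from h import *
st();theta()
p,Q,c=edge("scene",'pics/s3.png')
E
```

```text
t: 4.62
tool_pos: [0.5656, 0.134, 0.1918]
orientation: [-0.036, 0.999, -0.0, -0.0]
wrist_force: [-0.2, 0.2, -0.8]
width: 0.0002
gripper_force: 0.3
t 4.62 own [ 53.2   1.2 191.8] yaw 94.1 F [ 0.2  0.2 -0.8] w 0.2 q [-0.6   0.26  0.31  1.81 -0.09  1.09  1.38]
scene theta(raw surface) [1.396 1.434 1.457] 802
```

```bash
python3 -m inch '[[[0,0,5,-12,0],[0,0,5,-46,0],[0,0,-34,-48,0],[0,0,-72,-48,0],[0,0,-98,-36,0],[0,0,-98,0,0],[0,0,-98,30,0],[0,0,-98,37,0]]]'
python3 - <<'E'
from h import *
st();theta()
p,Q,c=edge("scene",'pics/s4.png')
E
```

```text
t: 5.38
tool_pos: [0.5708, 0.037, 0.1518]
orientation: [-0.036, 0.999, -0.0, -0.002]
wrist_force: [-1.9, -0.1, 0.4]
width: 0.0003
gripper_force: 0.0
t 5.38 own [-43.9   3.  151.8] yaw 94.1 F [0.  1.9 0.4] w 0.3 q [-0.48  0.29  0.36  1.87 -0.12  1.01  1.58]
scene theta(raw surface) [1.345 1.36  1.379] 1379
```

View pics/s4.png

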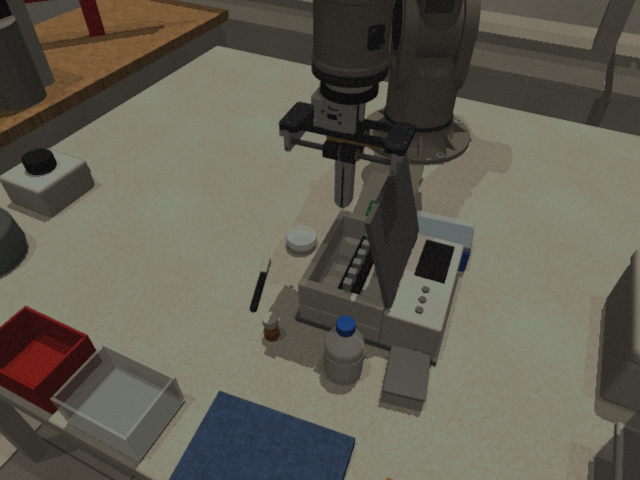

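The picture shows the cover falling freely (edge at about (405,170)), with the finger waiting in front at about (343,190). The gripper body's end is close above the edge, so I'll raise it a little and measure.

```bash
python3 -m inch '[[[0,-3,0,-18,0],[0,-3,0,-18,0]]]'
python3 - <<'E'
from h import *
st();theta()
p,P=cloud("scene");Q=own(P);np.save('pics/Q5',Q);cv2.imwrite('pics/s5.png',p[:,:,::-1])
m=np.isfinite(Q[...,2])&(abs(Q[...,1])<60)&(Q[...,0]>-140)
for x0 in range(-140,60,10):
    k=m&(Q[...,0]>=x0)&(Q[...,0]<x0+10)&(Q[...,2]>180)&(Q[...,1]<60)&(Q[...,1]>-25)
    if k.any(): i=np.where(k.ravel())[0];q=Q.reshape(-1,3)[i];print(x0,len(q),q[q[:,2].argsort()[:3]].round(0).tolist())
E
```

```text
t: 5.65
tool_pos: [0.5782, 0.0379, 0.1774]
orientation: [-0.036, 0.999, 0.0, 0.002]
wrist_force: [0.3, -0.2, 0.5]
width: 0.0001
gripper_force: 0.0
t 5.65 own [-43.5  -4.5 177.4] yaw 94.2 F [-0.3 -0.3  0.5] w 0.1 q [-0.48  0.27  0.37  1.84 -0.11  1.05  1.57]
scene theta(raw surface) [1.303 1.324 1.345] 1552
-140 33 [[-130.0, 21.0, 353.0], [-131.0, -14.0, 353.0], [-133.0, -21.0, 353.0]]
-130 133 [[-126.0, 5.0, 352.0], [-123.0, -25.0, 352.0], [-126.0, -14.0, 352.0]]
-120 238 [[-117.0, 13.0, 312.0], [-117.0, 9.0, 312.0], [-117.0, 21.0, 312.0]]
-110 123 [[-104.0, -6.0, 352.0], [-107.0, 27.0, 353.0], [-106.0, 18.0, 353.0]]
-100 67 [[-97.0, -25.0, 346.0], [-95.0, -11.0, 353.0], [-99.0, 1.0, 353.0]]
-90 131 [[-82.0, -24.0, 353.0], [-86.0, -23.0, 353.0], [-88.0, -19.0, 354.0]]
-80 171 [[-70.0, -25.0, 353.0], [-79.0, -24.0, 354.0], [-70.0, -25.0, 354.0]]
-70 184 [[-61.0, -22.0, 334.0], [-60.0, -21.0, 334.0], [-66.0, -24.0, 334.0]]
-60 361 [[-51.0, -14.0, 219.0], [-51.0, -14.0, 221.0], [-52.0, -15.0, 221.0]]
-50 499 [[-43.0, -12.0, 212.0], [-44.0, -12.0, 214.0], [-46.0, -13.0, 214.0]]
-40 680 [[-39.0, -15.0, 217.0], [-39.0, -12.0, 217.0], [-40.0, -14.0, 218.0]]
-30 425 [[-22.0, -9.0, 307.0], [-22.0, -15.0, 307.0], [-22.0, -17.0, 308.0]]
-20 277 [[-20.0, -23.0, 327.0], [-20.0, 18.0, 333.0], [-18.0, -22.0, 337.0]]
-10 435 [[-8.0, -20.0, 337.0], [-2.0, -21.0, 337.0], [-5.0, -22.0, 337.0]]
0 417 [[7.0, -21.0, 336.0], [1.0, -22.0, 336.0], [2.0, -22.0, 337.0]]
10 353 [[20.0, -18.0, 242.0], [20.0, 34.0, 242.0], [20.0, 39.0, 243.0]]
20 580 [[30.0, 27.0, 211.0], [30.0, -5.0, 212.0], [30.0, -11.0, 212.0]]
30 580 [[40.0, 21.0, 181.0], [40.0, 34.0, 181.0], [40.0, 39.0, 181.0]]
40 141 [[40.0, 52.0, 180.0], [41.0, 43.0, 180.0], [41.0, 25.0, 180.0]]
```

The gripper body has ample clearance: its lowest bits are at 312 mm and the edge is at about 250 mm. I'll lower the finger again and wait for the cover.

```bash
python3 -m inch '[[[0,3,0,20,0],[0,3,0,32,0],[0,3,0,32,0],[0,3,0,32,0],[0,3,0,32,0],[0,3,0,32,0],[0,3,0,32,0]]]'
python3 - <<'E'
from h import *
st();theta()
E
```

```text
t: 6.33
tool_pos: [0.5731, 0.037, 0.1415]
orientation: [-0.036, 0.999, 0.0, 0.0]
wrist_force: [-0.2, 0.9, 0.0]
width: 0.0003
gripper_force: 0.0
t 6.33 own [-44.1   0.7 141.5] yaw 94.1 F [0.9 0.2 0. ] w 0.3 q [-0.47  0.3   0.36  1.88 -0.13  0.98  1.59]
scene theta(raw surface) [1.187 1.204 1.223] 1581
```

```bash
sed -i 's/k=r>90$/th=th-np.arcsin(9\/r);k=r>90/; s/raw surface/outer/' h.py; python3 -m inch '[[[0,0,0,0,0],[0,0,0,0,0],[0,0,0,0,0],[0,0,0,0,0],[0,0,0,0,0],[0,0,0,0,0],[0,0,0,0,0]]]'
python3 - <<'E'
from h import *
st();theta()
E
```

```text
t: 6.97
tool_pos: [0.5727, 0.037, 0.1409]
orientation: [-0.036, 0.999, -0.0, -0.0]
wrist_force: [-0.5, 0.2, -0.2]
width: 0.0005
gripper_force: 0.0
t 6.97 own [-44.1   1.1 140.9] yaw 94.1 F [ 0.3  0.4 -0.2] w 0.5 q [-0.47  0.3   0.36  1.88 -0.13  0.98  1.59]
scene theta(outer) [0.951 0.96  0.967] 2051
```

```bash
python3 -m inch '[[[0,0,0,0,0],[0,0,0,0,0],[0,0,0,0,0],[0,0,0,0,0]]]'
python3 - <<'E'
from h import *
st();theta()
p,P=cloud("scene");cv2.imwrite('pics/s6.png',cv2.resize(p[120:340,250:500,::-1],None,fx=2,fy=2))
E
```

```text
t: 7.35
tool_pos: [0.5727, 0.0369, 0.1409]
orientation: [-0.036, 0.999, -0.0, -0.0]
wrist_force: [1.0, -1.2, -1.1]
width: 0.0006
gripper_force: 0.4
t 7.35 own [-44.1   1.1 140.9] yaw 94.1 F [-1.2 -0.9 -1.1] w 0.6 q [-0.47  0.3   0.36  1.88 -0.13  0.98  1.59]
scene theta(outer) [0.935 0.945 0.952] 2090
```

View pics/s6.png

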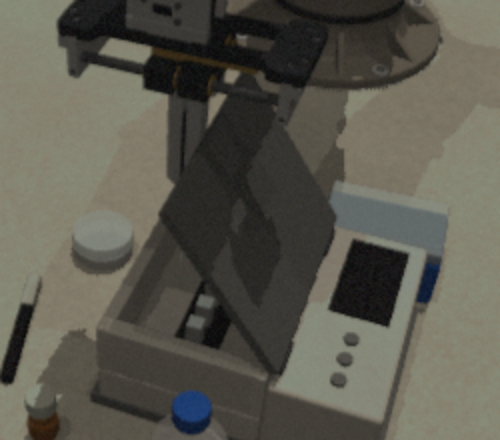

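Caught: the cover's free edge rests on the finger's outer face at about crop (190,165), holding at θ≈0.945. Next I'll lower it at about 0.2 rad/s.

```bash
python3 -m inch '[[[0,0,-2,1.5,0],[0,0,-4.1,3,0],[0,0,-6.2,4.5,0],[0,0,-8.3,6,0],[0,0,-10.4,7.5,0],[0,0,-12.4,9,0],[0,0,-14.4,10.5,0],[0,0,-16.3,12,0],[0,0,-18.2,13.5,0],[0,0,-20.1,15,0]]]'
python3 - <<'E'
from h import *
st();theta()
E
```

```text
t: 8.28
tool_pos: [0.5742, 0.0167, 0.1257]
orientation: [-0.036, 0.999, -0.0, -0.0]
wrist_force: [-0.2, 0.0, -0.2]
width: 0.0005
gripper_force: 0.2
t 8.28 own [-64.4   1.1 125.7] yaw 94.1 F [ 0.   0.2 -0.2] w 0.5 q [-0.44  0.32  0.36  1.9  -0.14  0.95  1.63]
scene theta(outer) [0.771 0.781 0.789] 2177
```

```bash
python3 -m inch '[[[0,0,-1.8,1.7,0],[0,0,-3.6,3.4,0],[0,0,-5.3,5.1,0],[0,0,-7,6.9,0],[0,0,-8.7,8.7,0],[0,0,-10.3,10.4,0],[0,0,-11.9,12.2,0],[0,0,-13.5,14,0],[0,0,-15.1,15.8,0],[0,0,-16.6,17.6,0]]]'
python3 - <<'E'
from h import *
st();theta()
E
```

```text
t: 9.17
tool_pos: [0.5754, 0.0002, 0.1081]
orientation: [-0.036, 0.999, -0.0, -0.0]
wrist_force: [0.3, -0.3, -0.7]
width: 0.0007
gripper_force: 0.3
t 9.17 own [-81.    1.1 108.1] yaw 94.1 F [-0.3 -0.3 -0.7] w 0.7 q [-0.41  0.34  0.36  1.91 -0.15  0.92  1.67]
scene theta(outer) [0.614 0.624 0.633] 2222
```

```bash
python3 -m inch '[[[0,0,-1.5,2,0],[0,0,-2.9,4,0],[0,0,-4.3,6,0],[0,0,-5.7,8,0],[0,0,-7.1,10,0],[0,0,-8.4,12,0],[0,0,-9.7,14,0],[0,0,-10.9,16,0],[0,0,-12.1,18,0],[0,0,-13.3,20,0]]]'
python3 - <<'E'
from h import *
st();theta()
E
```

```text
t: 10.05
tool_pos: [0.5764, -0.013, 0.0881]
orientation: [-0.036, 0.999, -0.0, 0.0]
wrist_force: [0.1, -0.4, -0.6]
width: 0.0005
gripper_force: 0.4
t 10.05 own [-94.2   1.   88.1] yaw 94.1 F [-0.4 -0.  -0.6] w 0.5 q [-0.38  0.37  0.36  1.92 -0.17  0.88  1.71]
scene theta(outer) [0.458 0.469 0.48 ] 2195
```

```bash
python3 -m inch '[[[0,0,-0.9,1.8,0],[0,0,-1.8,3.6,0],[0,0,-2.7,5.4,0],[0,0,-3.5,7.2,0],[0,0,-4.3,9,0],[0,0,-5.2,10.8,0],[0,0,-6,12.6,0],[0,0,-6.8,14.4,0],[0,0,-7.6,16.2,0],[0,0,-8.3,18,0]]]'
python3 - <<'E'
from h import *
st();theta()
E
```

```text
t: 10.93
tool_pos: [0.577, -0.0212, 0.0701]
orientation: [-0.036, 0.999, 0.0, 0.0]
wrist_force: [-0.6, -1.6, -0.7]
width: 0.0007
gripper_force: 0.5
t 10.93 own [-102.4    1.    70.1] yaw 94.1 F [-1.6  0.7 -0.7] w 0.7 q [-0.36  0.39  0.36  1.93 -0.18  0.84  1.73]
scene theta(outer) [0.333 0.344 0.36 ] 2218
```

```bash
python3 -m inch '[[[0,0,-0.5,1.6,0],[0,0,-1.1,3.2,0],[0,0,-1.7,4.8,0],[0,0,-2.2,6.4,0],[0,0,-2.7,8,0],[0,0,-3.2,9.6,0],[0,0,-3.7,11.2,0],[0,0,-4.1,12.8,0],[0,0,-4.5,14.4,0],[0,0,-4.9,16,0]]]'
python3 - <<'E'
from h import *
st();theta()
E
```

```text
t: 11.82
tool_pos: [0.5773, -0.0262, 0.0541]
orientation: [-0.036, 0.999, -0.0, 0.0]
wrist_force: [0.3, -3.1, -1.0]
width: 0.0004
gripper_force: 1.1
t 11.82 own [-107.4    1.    54.1] yaw 94.1 F [-3.1 -0.1 -1. ] w 0.4 q [-0.34  0.42  0.35  1.94 -0.19  0.81  1.75]
scene theta(outer) [0.228 0.24  0.83 ] 2232
```

```bash
python3 -m inch '[[[0,0,-0.3,1.5,0],[0,0,-0.7,3,0],[0,0,-1,4.5,0],[0,0,-1.4,6,0],[0,0,-1.7,7.5,0],[0,0,-2,9,0],[0,0,-2.3,10.5,0],[0,0,-2.5,12,0],[0,0,-2.7,13.5,0],[0,0,-2.9,15,0]]]'; sed -i 's/(Q\[:,2\]>112)/(Q[:,2]>105)/; s/k=r>90$/k=(r>120)\&(r<158)/' h.py
python3 - <<'E'
from h import *
st();theta()
E
```

```text
t: 12.7
tool_pos: [0.5775, -0.0292, 0.0391]
orientation: [-0.036, 0.999, -0.0, -0.0]
wrist_force: [-0.5, -5.1, -0.8]
width: 0.0004
gripper_force: 2.3
t 12.70 own [-110.4    1.1   39.1] yaw 94.1 F [-5.1  0.9 -0.8] w 0.4 q [-0.33  0.44  0.34  1.95 -0.2   0.78  1.77]
scene theta(outer) [0.136 0.147 0.821] 1113
```

```bash
python3 -m inch '[[[0,0,-0.15,1.1,0],[0,0,-0.3,2.2,0],[0,0,-0.45,3.3,0],[0,0,-0.6,4.4,0],[0,0,-0.75,5.5,0],[0,0,-0.9,6.6,0],[0,0,-1,7.7,0],[0,0,-1.1,8.8,0]]]'
python3 - <<'E'
from h import *
st();theta()
E
```

```text
t: 13.42
tool_pos: [0.5776, -0.0303, 0.0304]
orientation: [-0.036, 0.999, -0.0, 0.0]
wrist_force: [0.4, -6.2, -0.7]
width: 0.0005
gripper_force: 2.7
t 13.42 own [-111.6    1.1   30.4] yaw 94.1 F [-6.3  0.1 -0.7] w 0.5 q [-0.33  0.45  0.34  1.96 -0.21  0.77  1.77]
scene theta(outer) [0.082 0.092 0.774] 1105
```

```bash
python3 -m inch '[[[0,0,-0.2,1.5,0],[0,0,-0.35,3,0],[0,0,-0.5,4.5,0]]]'
python3 - <<'E'
from h import *
st();theta()
E
```

```text
t: 13.72
tool_pos: [0.5776, -0.0308, 0.0259]
orientation: [-0.036, 0.999, -0.0, -0.0]
wrist_force: [-0.7, -5.7, -0.6]
width: 0.0002
gripper_force: 2.4
t 13.72 own [-112.     1.1   25.9] yaw 94.1 F [-5.6  1.1 -0.6] w 0.2 q [-0.32  0.46  0.34  1.96 -0.21  0.76  1.78]
scene theta(outer) [0.054 0.064 0.752] 1065
```

```bash
python3 -m inch '[[[0,0,-0.12,1.5,0],[0,0,-0.22,3,0],[0,0,-0.3,4.5,0]]]'
python3 - <<'E'
from h import *
st();theta()
E
```

```text
t: 14.02
tool_pos: [0.5776, -0.0311, 0.0214]
orientation: [-0.036, 0.999, -0.0, -0.0]
wrist_force: [-0.5, -5.4, -1.5]
width: 0.0002
gripper_force: 2.6
t 14.02 own [-112.3    1.1   21.4] yaw 94.1 F [-5.4  0.9 -1.5] w 0.2 q [-0.32  0.46  0.33  1.96 -0.22  0.75  1.78]
scene theta(outer) [0.025 0.036 0.727] 1027
```

```bash
python3 -m inch '[[[0,0,-0.08,1.5,0],[0,0,-0.14,3,0],[0,0,-0.2,4.5,0]]]'
python3 - <<'E'
from h import *
st();theta()
E
```

```text
t: 14.32
tool_pos: [0.5776, -0.0313, 0.0169]
orientation: [-0.036, 0.999, -0.0, -0.0]
wrist_force: [-1.5, -5.2, -0.6]
width: 0.0005
gripper_force: 2.6
t 14.32 own [-112.5    1.1   16.9] yaw 94.1 F [-5.1  1.9 -0.6] w 0.5 q [-0.32  0.47  0.33  1.96 -0.22  0.74  1.78]
scene theta(outer) [0.008 0.017 0.735] 577
```

```bash
sed -i 's/(Q\[:,2\]>105)/(Q[:,2]>90)/' h.py; python3 -m inch '[[[0,0,-0.08,1,0],[0,0,-0.16,2,0],[0,0,-0.25,3,0],[0,0,-0.3,3.5,0]]]'
python3 - <<'E'
from h import *
st();theta()
E
```

```text
t: 14.7
tool_pos: [0.5779, -0.0313, 0.0136]
orientation: [-0.036, 0.999, 0.0, 0.0]
wrist_force: [0.8, -4.0, 3.1]
width: 0.0004
gripper_force: 2.0
t 14.70 own [-112.5    0.8   13.6] yaw 94.1 F [-4.  -0.5  3.1] w 0.4 q [-0.32  0.47  0.33  1.97 -0.22  0.73  1.79]
scene theta(outer) [-0.009  0.001  0.684] 980h.py:29: RuntimeWarning: invalid value encountered in arcsin
  th=th-np.arcsin(9/r);k=(r>120)&(r<158)
```

Shut (θ≈0). Next I'll back the finger off horizontally, then raise it.

```bash
python3 -m inch '[[[0,0,-0.4,0,0],[0,0,-1,0,0],[0,0,-3,0,0],[0,0,-8,0,0],[0,0,-16,0,0],[0,0,-20,-15,0],[0,0,-20,-50,0],[0,0,-20,-90,0],[0,0,-20,-130,0],[0,0,-20,-170,0]]]'
python3 - <<'E'
from h import *
st();theta()
p,P=cloud("scene");cv2.imwrite('pics/s9.png',p[:,:,::-1])
E
```

```text
t: 15.58
tool_pos: [0.5786, -0.0524, 0.1853]
orientation: [-0.036, 0.999, -0.0, -0.0]
wrist_force: [-0.8, -0.0, -0.5]
width: 0.0005
gripper_force: 0.0
t 15.58 own [-133.6    1.7  185.3] yaw 94.1 F [ 0.   0.8 -0.5] w 0.5 q [-0.35  0.27  0.4   1.82 -0.12  1.08  1.73]
scene theta(outer) [-0.011 -0.002  0.006] 1126h.py:29: RuntimeWarning: invalid value encountered in arcsin
  th=th-np.arcsin(9/r);k=(r>120)&(r<158)
```

View pics/s9.png

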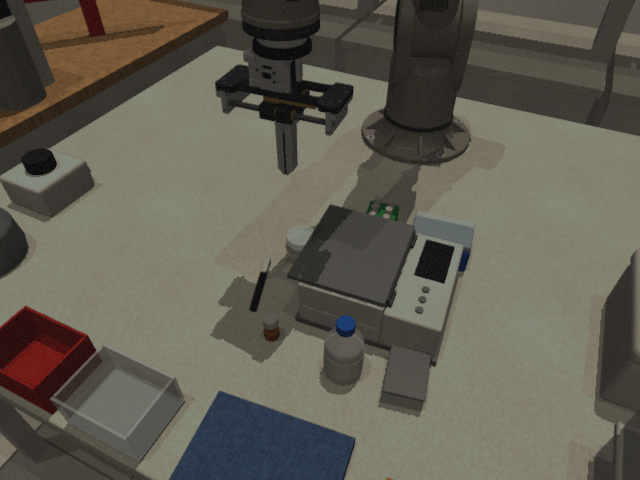

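The cover lies flat on the rim at about (355,250), the other items are unmoved, and the gripper is clear above at about (285,160). Handing in.

```bash
python3 -m inch '[[[0,0,0,-20,0],[0,0,0,-20,0],[0,0,0,-20,0]]]' >/dev/null; python3 -c "
from station import *
print(sign_off())"
```

```text
the job is handed in; nothing more can be done
None
```

The cover is fully shut and the job is handed in: the cover was tipped past upright, fell freely, was caught on the finger's outer face at about 0.95 rad and lowered at no more than about 0.2 rad/s, and the arm ended clear with nothing else moved.

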